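Point the brass air elbow at its arrow

TASK

The brass elbow on one of the three air ports has only been started on its threaded stub. Screw it further on, clockwise seen from above, until its hose tail points the same way as the red arrow on its own collar, then let go. The blue and black elbows are already set: leave them as they are.

Things in the scene. Friction and masses are not known exactly. Their poses are not given: they have to be found in the camera images.
- brass_grip (a point): Brass elbow: square body 28 x 28 mm, 38 mm tall, a level hose tail 22 mm thick on one side. Point: body centre, on the stub's vertical axis, 79 mm above the bench. z up, x along the tail, whose end is 62 mm from the axis; the flats facing +y and -y are clear to grip. Turns about z only; screwing on is clockwise from above, 0.5 to 1.5 rad to the arrow, sinking 0.5 mm per rad; friction 0.12 N m; stays where left.
- arrow_tip (a point): Tip of the flat red arrow on the round collar (72 mm across) under the brass elbow; fixed during a run. The arrow lies level, its top 45 mm above the bench like the collar's, and points straight away from the stub's axis; its tip is 90 mm from that axis. x points along the arrow, z up.
- blue_outlet (a point): End of the hose tail of the blue elbow, of the same make and size, on a port of its own, 83 mm above the bench and 62 mm from its stub's axis; x points out along the tail. Already set: not to be turned.
- black_outlet (a point): End of the hose tail of the black elbow, likewise; x points out along the tail. Already set: not to be turned.
Not all that is in view belongs to the job. Leave any green look-alike of the part that bears brass_grip alone.

How it is judged (in metres and radians):
At the end, for the whole second after the job is handed in: The brass elbow's hose tail points along the red arrow of its collar within about 12 degrees (the arrow's tip lies within 18.5 mm of the line of the tail, on the tail's side) (x of arrow_tip in the frame of brass_grip above 0 m and y of arrow_tip in the frame of brass_grip between -0.0185 and 0.0185 m); the robot touches nothing.
It fails at once if the blue elbow was turned (end of its tail moved by more than 12 mm) (distance of blue_outlet from where it was at the start of the episode above 0.012 m).
It fails at once if the black elbow was turned (end of its tail moved by more than 12 mm) (distance of black_outlet from where it was at the start of the episode above 0.012 m).
It also fails if it takes over 32 s, if anything falls off the work surface, if the arm or the gripper's body presses on something with over 40 N, if the wrist force passes 120 N, or if a joint passes its speed limit or range.

ROBOT

A 6-joint arm with a two-finger parallel gripper is mounted at the origin on the work surface. World frame = base frame: x ahead of the robot, y to its left, z up, the work surface at z = 0. Lengths are in mm, angles in rad, forces in N, time in s.
With the tool pointing down it reaches from about 300 to 950 mm from the base axis. Payload 3.1 kg.
Tool frame: the origin (TCP) lies at the very end of the fingers, on their centre line; the grasp point (between the pads) lies 19 mm behind it (env.grip_depth is the distance from the TCP to the grasp point, in mm); z points along the fingers, y is the line along which they close (so a half turn about z gives the same grasp; the last joint's range is limited). The gripper opens to 85 mm and grips with 20 to 120 N. Pads are 22 mm wide; open, the fingers measure 114 mm over their backs; the gripper's body (76 mm by 85 mm) begins 54 mm behind the grasp point. The pads swing forward as they close: fully open they stand 13 mm farther back than shut.
Start: joints at [-1.191, 0.308, 1.634, -0, 1.2, -0.07], TCP at [271.716, -562.852, 231.272] pointing down, gripper open.
Joint ranges: [-3.06, 3.06], [-0.79, 1.96], [0.05, 2.63], [-1.19, 4.34], [0.05, 2.64], [-2.94, 2.94]. Speed limits (rad/s): [2.79, 2.79, 3.14, 3.14, 3.14, 3.14].

INTERFACE

Orientations are given as a unit quaternion [x, y, z, w].
In Python, from bench import env gives the robot as it stands.
- The arm moves only by the tool arm_command, never from a script. Its argument "plan" is a list of rows, each a list of 4 numbers: the shift along the tool's x, y, z in m, then the turn about the tool's z in degrees. In form: [[tx, ty, tz, turn], ...]. A call has exactly 10 rows; each row is the pose to reach, as a shift and turn from the pose commanded when the call began, along the tool's axes at that moment; what a row does not reach only later rows make up. A row lasts 1/12 s, in which the tool goes at most 41.7 mm and 7.16 degrees, less where a joint would pass 70% of its speed; a pose out of reach is approached as far as the arm can. A call with a gripper value outside its range is refused whole. "jaw" is the finger opening in m, from 0 to 0.0854, set as the call begins (left out, the last holds). The fingers move at their own pace and stop on an object; the grip force is fixed at half the most. Time passes only in rows, so rows that repeat a pose let the fingers close, or fill a call up. It gives the time, the measured TCP pose, the force, the opening and the grip force at its end, in the units of the state.
- env.observe(): the state, without advancing time (a new reading comes with each control period).
- env.get_image(name): name is "side" or "top" or "wrist"; returns the picture (420x560x3 uint8, blue, green, red); there is no depth.
- env.get_calibration(name): a dict with "camera_matrix" (3x3 intrinsics, pixels), "origin" and "orientation" of the camera in the world. Camera axes: x right, y up, looking along -z (the intrinsics and any distortion apply to the point x, -y, -z); pixel columns grow to the right and rows downward; lengths in mm; the calibration is good to about 2 mm. A picture is of the moment at which its call begins: read the wrist's pose just before it. get_calibration takes no time and is no camera call; for the wrist camera it gives the pose at the moment of the call.
- env.finish_job(): hands the job in; it is judged then, once.
The state is a dict: "time": time; "joint_pos": joint angles; "joint_vel": joint speeds; "joint_torque": joint torques, N m; "eef_pos": TCP position; "eef_rot": TCP orientation; "force": force on the tool from outside, world axes, zero at the start; "wrist_torque": the same for the moment, N m; "width": opening from 0.0 (shut) to 1.0 (fully open); "gripper_force": force on a finger pad.
Only numpy, scipy, OpenCV 4.12 (cv2) and the standard library are available. Lean on these libraries where they do the work, as an engineer would, in place of code of your own. Each camera call takes 0.05 s, during which the arm holds its last target. There are 200 camera calls.

## Working session

There is one attempt and no reset: what is moved stays moved. The work goes in short steps, Python scripts to look and compute and a tool call to move; the robot and the scene stay as the last step left them, time stands still between calls to the robot, and variables do not carry over. Pictures are saved under pics/ and viewed, at most 10 in all, crops included, and the job is handed in when it is done.

Besides the shell and the picture viewer there is one more tool, called by a JSON object that holds its "api" and its "payload". arm_command: Moves the arm, as the interface text tells. Its arguments: {"type":"object","properties":{"plan":{"type":"array","items":{"type":"array","items":{"type":"number"}}},"jaw":{"type":"number"}},"required":["plan"]}

```bash
mkdir -p pics; cat > h.py <<'E'
import numpy as np, cv2
from scipy.spatial.transform import Rotation as R
from bench import env
def snap(n,f):
    im=env.get_image(n); cv2.imwrite('pics/'+f,im); return im
def pix2z(n,u,v,z,c=None):
    c=c or env.get_calibration(n); K=np.array(c['camera_matrix'])
    d=np.linalg.inv(K)@[u,v,1]; d=R.from_quat(c['orientation']).apply([d[0],-d[1],-d[2]]) if np.size(c['orientation'])==4 else np.array(c['orientation'])@[d[0],-d[1],-d[2]]
    o=np.array(c['origin']); return o+d*(z-o[2])/d[2]
E
python3 - <<'E'
from h import *
snap('top','t0.png'); snap('side','s0.png')
print(env.get_calibration('top'));print(env.observe())
E
```

```text
{'camera_matrix': array([[389.29469989,   0.        , 277.79038364],
       [  0.        , 389.29469989, 204.43901472],
       [  0.        ,   0.        ,   1.        ]]), 'origin': array([400.00812851, -31.52280366, 963.69116004]), 'orientation': array([-0.05839648,  0.03417603,  0.71286489, -0.69802973])}
{'time': 0.1, 'joint_pos': array([-1.19072149e+00,  3.08904226e-01,  1.63505354e+00,  1.63468282e-05,
        1.19970957e+00, -6.97045404e-02]), 'joint_vel': array([-0.00063835, -0.00128535, -0.00239372, -0.00158195,  0.00129126,
       -0.00031734]), 'joint_torque': array([-1.23446512e-04, -4.16408515e+01, -2.77643806e+01, -9.52783375e-05,
        4.02789738e-03,  1.67809429e-05]), 'eef_pos': array([ 271.43016387, -562.15866739,  230.17317745]), 'eef_rot': array([ 9.74818851e-01,  2.22995813e-01, -1.52812670e-04, -1.02605595e-03]), 'force': array([ 0.34877646,  0.45839201, -0.20208366]), 'wrist_torque': array([-0.00803558,  0.04269317,  0.00765231]), 'gripper_force': 0.0, 'width': 0.9972873523779748}
```

View pics/t0.png

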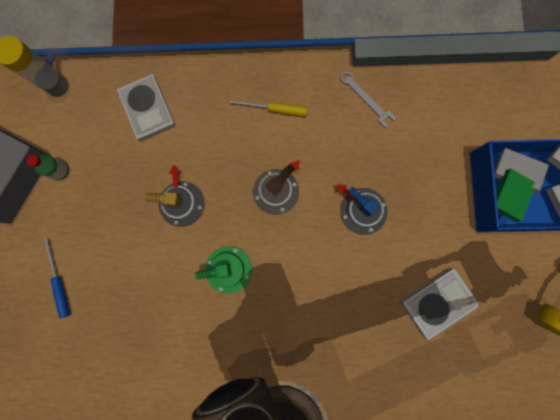

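View pics/s0.png

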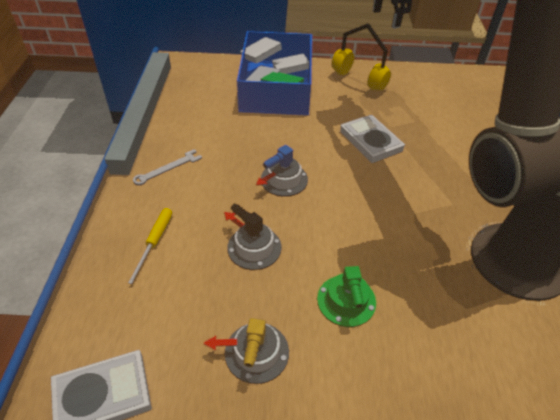

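The top view shows the brass elbow at about (175,200) with its tail to the left, and its arrow at (175,175) pointing up. Black is at (280,185), blue at (363,203) and the green look-alike at (225,270). I'll enlarge the brass.

```bash
python3 - <<'E'
import cv2
im=cv2.imread('pics/t0.png')[155:235,140:247]
cv2.imwrite('pics/t0c.png',cv2.resize(im,None,fx=7,fy=7,interpolation=cv2.INTER_CUBIC))
E
```

```text
(no output)
```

View pics/t0c.png

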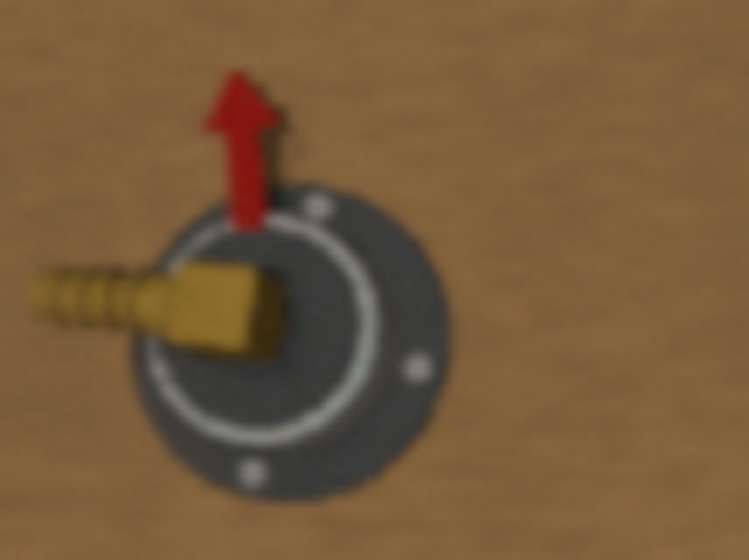

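The crop shows the body's top face centred at (211,308), the tail end at (33,293), the collar ring centre at about (263,328), and the arrow tip at (237,72) with its base at (250,228).

```bash
cat >> h.py <<'E'
def toolmove(T,o):
    """shift in tool axes to bring TCP to world T (mm)"""
    return R.from_quat(o['eef_rot']).inv().apply(np.array(T)-o['eef_pos'])/1000
E
python3 - <<'E'
from h import *
f=lambda u,v,z:pix2z('top',140+(u+.5)/7-.5,155+(v+.5)/7-.5,z)
b=f(211,308,98);r=f(263,328,45);t=f(33,293,83);a=f(237,72,45)
for n,p in zip('body ring tail arrow'.split(),(b,r,t,a)):
    d=p-b; print(n,p.round(1),np.hypot(*d[:2]).round(1),np.degrees(np.arctan2(d[1],d[0])).round(1), np.degrees(np.arctan2(*(p-r)[1::-1])).round(1))
o=env.observe();Rm=R.from_quat(o['eef_rot']).as_matrix();print(Rm.round(3))
c=env.get_calibration('wrist');print(c['origin']-o['eef_pos'],Rm.T@(c['origin']-o['eef_pos']))
for T in([b[0],b[1],230],): print(toolmove(T,o).round(4))
for n,u,v in(('black',277,188),('blue',362,207)):print(n,pix2z('top',u,v,60))
E
```

```text
body [533.6 242.5  98. ] 0.0 0.0 119.3
ring [534.4 241.   45. ] 1.6 -60.7 0.0
tail [542.4 306.9  83. ] 65.0 82.3 83.1
arrow [624.7 251.6  45. ] 91.5 5.7 6.6
[[ 0.901  0.435 -0.001]
 [ 0.435 -0.901  0.002]
 [ 0.    -0.002 -1.   ]]
[ 69.06742025  34.12169502 141.57103321] [  77.05576844   -0.9931255  -141.55697902]
[ 0.5859 -0.6106  0.0015]
black [ 5.58558874e+02 -4.76226928e-01  6.00000000e+01]
blue [ 508.88446403 -197.16854002   60.        ]
```

The geometry agrees: axis at about (534,242), tail yaw about 83°, arrow yaw about 6.4°. That needs about 76° clockwise (1.33 rad). I'll move above it now.

{"api": "arm_command", "payload": {"plan": [[0.586,-0.611,0,-57],[0.586,-0.611,0,-57],[0.586,-0.611,0,-57],[0.586,-0.611,0,-57],[0.586,-0.611,0,-57],[0.586,-0.611,0,-57],[0.586,-0.611,0,-57],[0.586,-0.611,0,-57],[0.586,-0.611,0,-57],[0.586,-0.611,0,-57]], "jaw": 0.0854}}

```text
time: 0.93
eef_pos: [400.5, -164.6, 231.0]
eef_rot: [0.75, 0.661, 0.0, -0.0]
force: [0.6, -1.4, 0.3]
width: 0.995
gripper_force: 0.0
```

```bash
python3 - <<'E'
from h import *
o=env.observe();print(o['time'],o['eef_pos'],R.from_quat(o['eef_rot']).as_matrix().round(3),toolmove([534,242,200],o).round(4))
E
```

```text
0.9333 [ 400.52618801 -164.57241127  231.0473242 ] [[ 0.126  0.992 -0.   ]
 [ 0.992 -0.126  0.   ]
 [ 0.    -0.    -1.   ]] [0.4202 0.0811 0.0311]
```

{"api": "arm_command", "payload": {"plan": [[0.42,0.081,0.03,0],[0.42,0.081,0.03,0],[0.42,0.081,0.03,0],[0.42,0.081,0.03,0],[0.42,0.081,0.03,0],[0.42,0.081,0.03,0],[0.42,0.081,0.03,0],[0.42,0.081,0.03,0],[0.42,0.081,0.03,0],[0.42,0.081,0.03,0]]}}

```text
time: 1.77
eef_pos: [529.9, 230.4, 201.4]
eef_rot: [0.75, 0.661, -0.0, -0.0]
force: [1.6, 0.1, -0.6]
width: 1.002
gripper_force: 0.0
```

{"api": "arm_command", "payload": {"plan": [[0.008,0.001,0,0],[0.008,0.001,0,0],[0.008,0.001,0,0],[0.008,0.001,0,0],[0.008,0.001,0,0],[0.008,0.001,0,0],[0.008,0.001,0,0],[0.008,0.001,0,0],[0.008,0.001,0,0],[0.008,0.001,0,0]]}}

```text
time: 2.6
eef_pos: [532.2, 235.8, 202.3]
eef_rot: [0.75, 0.661, 0.0, 0.0]
force: [-0.2, -0.5, 0.5]
width: 0.998
gripper_force: 0.0
```

```bash
python3 - <<'E'
from h import *
o=env.observe();print(o['time'],o['eef_pos'],np.degrees(o['joint_pos'][5]))
im=snap('wrist','w1.png')
E
```

```text
2.6 [532.21164327 235.81801484 202.29003726] 26.87120496176362
```

View pics/w1.png

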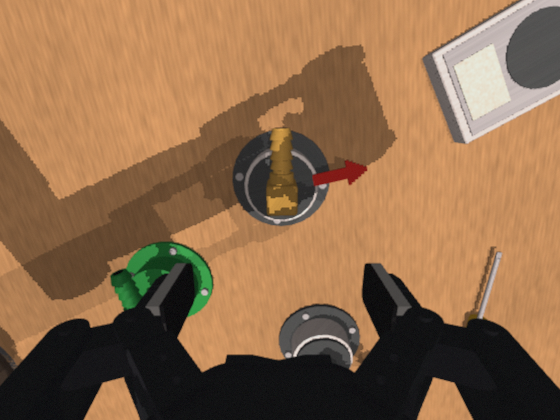

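The wrist view shows the brass body at about (282,200), the tail end at (281,130), the arrow tip at (367,170) and the arrow base at (314,181). The green look-alike is at the left. I'll enlarge this one too.

```bash
python3 - <<'E'
from h import *
im=cv2.imread('pics/w1.png')[115:235,225:385]
cv2.imwrite('pics/w1c.png',cv2.resize(im,None,fx=5,fy=5,interpolation=cv2.INTER_CUBIC))
c=env.get_calibration('wrist');print(c)
print(pix2z('top',225,270,90))
E
```

```text
{'camera_matrix': array([[290.83523648,   0.        , 277.9746244 ],
       [  0.        , 290.83523648, 209.91094047],
       [  0.        ,   0.        ,   1.        ]]), 'origin': array([540.94676778, 313.62687113, 343.82627546]), 'orientation': array([-0.15338076,  0.00945651, -0.06175445,  0.9861903 ])}
[371.03496284 117.73670167  90.        ]
```

View pics/w1c.png

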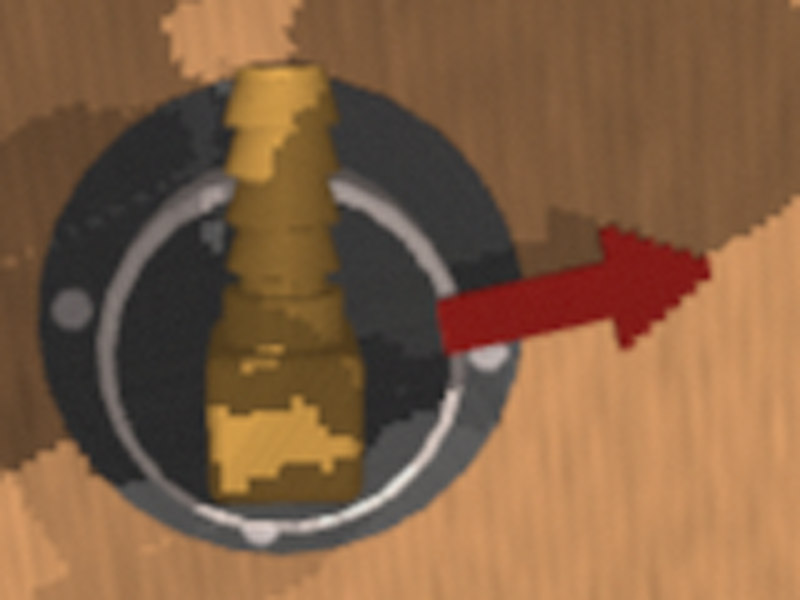

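The crop shows the body's top face at x 207–365, y 352–502, the tail end midline at (282,68), the ring centre at about (281,350), and the arrow tip at (711,266).

```bash
python3 - <<'E'
from h import *
f=lambda u,v,z:pix2z('wrist',225+(u+.5)/5-.5,115+(v+.5)/5-.5,z)
b=f(285,427,98);r=f(281,350,45);t=f(282,68,83);a=f(711,266,45)
for n,p in zip('body ring tail arrow'.split(),(b,r,t,a)):
    d=p-b; print(n,p.round(1),np.hypot(*d[:2]).round(1),np.degrees(np.arctan2(d[1],d[0])).round(1), np.degrees(np.arctan2(*(p-r)[1::-1])).round(1))
o=env.observe();print(R.from_quat(o['eef_rot']).as_euler('xyz',degrees=True))
for T in([*b[:2],62],[*((b+r)/2)[:2],62]): print(toolmove(T,o).round(4))
E
```

```text
body [535.5 244.5  98. ] 0.0 0.0 -91.0
ring [535.6 246.4  45. ] 1.9 89.0 0.0
tail [542.5 304.3  83. ] 60.2 83.4 83.2
arrow [625.7 252.9  45. ] 90.5 5.3 4.1
[ 1.79991565e+02 -4.61457710e-03  8.27552117e+01]
[0.0089 0.0022 0.1402]
[0.0099 0.0021 0.1402]
```

Both views agree: axis at about (535,244), arrow about 5.5°, tail about 83.2°. I'll go down in stages, with the sideways correction first.

{"api": "arm_command", "payload": {"plan": [[0.008,0.002,0,0],[0.008,0.002,0.02,0],[0.008,0.002,0.04,0],[0.008,0.002,0.06,0],[0.008,0.002,0.07,0],[0.008,0.002,0.075,0],[0.008,0.002,0.075,0],[0.008,0.002,0.075,0],[0.008,0.002,0.075,0],[0.008,0.002,0.075,0]]}}

```text
time: 3.48
eef_pos: [536.2, 244.3, 128.6]
eef_rot: [0.75, 0.661, 0.001, 0.0]
force: [0.7, 0.8, 0.5]
width: 1.003
gripper_force: 0.0
```

```bash
python3 - <<'E'
from h import *
o=env.observe();print(o['eef_pos'],toolmove([535.2,244,62],o).round(4))
E
```

```text
[536.2244533  244.25278366 128.61281595] [-0.0005 -0.0011  0.0666]
```

{"api": "arm_command", "payload": {"plan": [[0,-0.001,0.015,0],[0,-0.001,0.03,0],[0,-0.001,0.045,0],[0,-0.001,0.06,0],[0,-0.001,0.066,0],[0,-0.001,0.066,0],[0,-0.001,0.066,0],[0,-0.001,0.066,0],[0,-0.001,0.066,0],[0,-0.001,0.066,0]]}}

```text
time: 4.32
eef_pos: [535.0, 244.3, 62.3]
eef_rot: [0.75, 0.661, 0.001, 0.0]
force: [-0.2, 0.3, -0.8]
width: 1.0
gripper_force: 0.0
```

{"api": "arm_command", "payload": {"plan": [[0,0,0,0],[0,0,0,0],[0,0,0,0],[0,0,0,0],[0,0,0,0],[0,0,0,0],[0,0,0,0],[0,0,0,0],[0,0,0,0],[0,0,0,0]], "jaw": 0.02}}

```text
time: 5.15
eef_pos: [536.5, 243.7, 61.8]
eef_rot: [0.75, 0.661, 0.002, 0.002]
force: [5.4, -2.7, -1.1]
width: 0.321
gripper_force: 62.2
```

```bash
python3 - <<'E'
from h import *
o=env.observe();print(o)
im=snap('wrist','w2.png')
E
```

```text
{'time': 5.15, 'joint_pos': array([ 0.35334772,  0.44938747,  1.82721043, -0.00201606,  0.86044625,
        0.48011304]), 'joint_vel': array([ 0.00109191,  0.00063766, -0.00153491,  0.00028072, -0.00047521,
       -0.00207773]), 'joint_torque': array([  2.0128841 , -41.52722597, -19.80758429,   0.71833519,
         0.95559184,   0.10246885]), 'eef_pos': array([536.52417314, 243.73207839,  61.80026676]), 'eef_rot': array([0.75003961, 0.66138856, 0.00184549, 0.00153384]), 'force': array([ 5.4278538 , -2.72078825, -1.146176  ]), 'wrist_torque': array([-0.16787375, -0.49648305,  0.10713044]), 'gripper_force': 62.195420265197754, 'width': 0.32051588810538106}
```

View pics/w2.png

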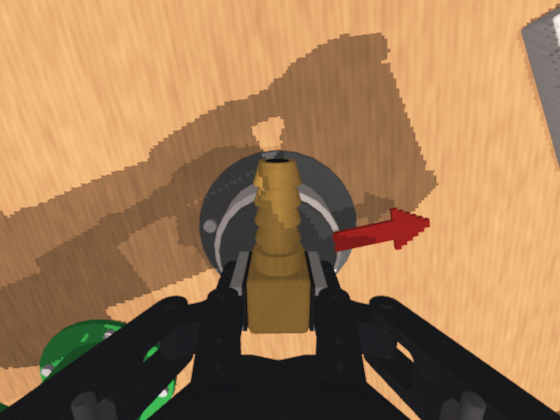

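It's gripped cleanly: the fingers are on the flats, the tail is between them, and the opening is about 27 mm. Turning clockwise (+ about tool z).

{"api": "arm_command", "payload": {"plan": [[0,0,0,4],[0,0,0,8],[0,0,0,12],[0,0,0,16],[0,0,0,20],[0,0,0,24],[0,0,0,28],[0,0,0,32],[0,0,0,36],[0,0,0,40]]}}

```text
time: 6.03
eef_pos: [537.4, 243.3, 61.5]
eef_rot: [0.932, 0.364, 0.003, 0.001]
force: [7.1, -3.1, -3.6]
width: 0.32
gripper_force: 61.9
```

```bash
python3 - <<'E'
from h import *
o=env.observe();print(o['eef_pos'],o['force'],o['wrist_torque'],o['width'],R.from_quat(o['eef_rot']).as_euler('xyz',degrees=True))
E
```

```text
[537.38393519 243.34576848  61.51770554] [ 7.11073983 -3.12927105 -3.58139732] [-0.29355551 -0.83906952  0.17624402] 0.3203811340206629 [179.72649895  -0.27001448  42.64564627]
```

{"api": "arm_command", "payload": {"plan": [[0,0,0,5],[0,0,0,10],[0,0,0,15],[0,0,0,20],[0,0,0,25],[0,0,0,30],[0,0,0,34],[0,0,0,37],[0,0,0,37],[0,0,0,37]]}}

```text
time: 6.87
eef_pos: [537.7, 242.6, 61.2]
eef_rot: [0.999, 0.05, 0.004, 0.001]
force: [9.2, -5.6, -6.2]
width: 0.315
gripper_force: 61.5
```

```bash
python3 - <<'E'
from h import *
o=env.observe();print(o['eef_pos'],o['force'],o['width'],R.from_quat(o['eef_rot']).as_euler('xyz',degrees=True))
im=snap('wrist','w3.png')
E
```

```text
[537.72526705 242.55866585  61.21667753] [ 9.16546696 -5.57229981 -6.22395384] 0.3150482657911225 [179.88797216  -0.39784854   5.78643645]
```

View pics/w3.png

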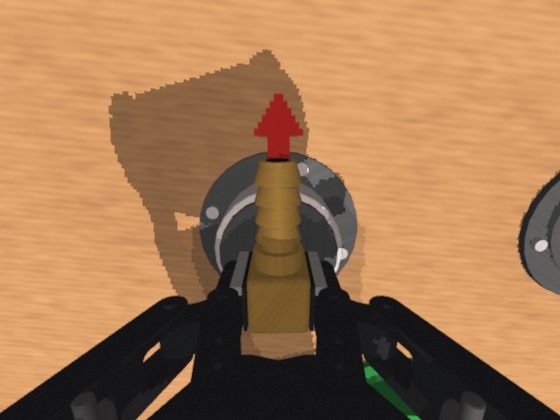

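The tail lies along the arrow: the arrow tip is at (278,95) and the tail end at (278,160), one vertical line with the body at (278,300). I'll open the gripper and lift.

{"api": "arm_command", "payload": {"plan": [[0,0,0,0],[0,0,0,0],[0,0,0,0],[0,0,0,0],[0,0,0,0],[0,0,0,0],[0,0,0,0],[0,0,0,0],[0,0,0,0],[0,0,0,0]], "jaw": 0.08}}

```text
time: 7.75
eef_pos: [534.1, 244.0, 61.2]
eef_rot: [0.999, 0.05, -0.0, -0.0]
force: [0.6, 0.3, -0.5]
width: 0.938
gripper_force: 0.0
```

{"api": "arm_command", "payload": {"plan": [[0,0,-0.01,0],[0,0,-0.025,0],[0,0,-0.04,0],[0,0,-0.06,0],[0,0,-0.08,0],[0,0,-0.1,0],[0,0,-0.12,0],[0,0,-0.13,0],[0,0,-0.13,0],[0,0,-0.13,0]]}}

```text
time: 8.58
eef_pos: [534.4, 244.0, 191.7]
eef_rot: [0.999, 0.05, 0.001, -0.0]
force: [-0.8, 0.4, -0.1]
width: 0.939
gripper_force: 0.0
```

```bash
python3 - <<'E'
from h import *
im=snap('wrist','w4.png');print(env.observe()['eef_pos'])
E
```

```text
[533.54937267 243.68650997 190.47868444]
```

View pics/w4.png

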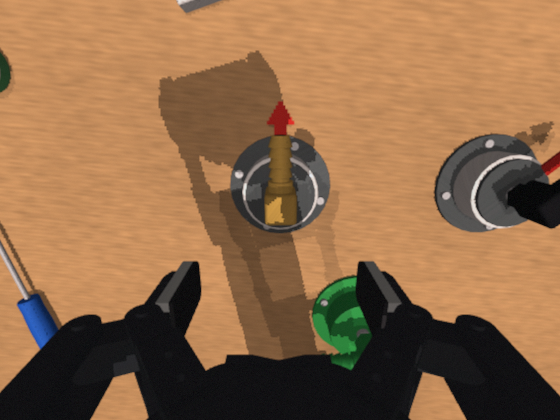

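The gripper is clear. The tail (body at (280,208), end at (280,137)) points straight at the arrow tip at (280,102).

```bash
python3 -c "
from bench import env
print(env.finish_job())"
```

```text
the job is handed in; nothing more can be done
None
```

I screwed the brass elbow on about 77° clockwise until its tail lined up with its red arrow, released it, lifted clear without going near the blue and black elbows, and handed the job in at about 8.6 s; no verdict came back.

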